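# Close the swing clips round a plasma-cleaner carrier

### The arm

A 6-joint arm with a two-finger parallel gripper is mounted at the origin on a cart in front of the work surface, level with it; the furniture and walls round the work are solid. World frame = base frame: x ahead of the robot, y to its left, z up, the work surface at z = 0. Lengths are in m, angles in rad, forces in N, time in s.
With the tool pointing down it reaches from about 0.3 to 0.775 m from the base axis. Payload 14.6 kg.
Tool frame: the origin (TCP) lies at the very end of the fingers, on their centre line; the grasp point (between the pads) lies 19 mm behind it; z points along the fingers, y is the line along which they close (so a half turn about z gives the same grasp; the last joint's range is limited). The gripper opens to 94 mm and grips with 3 to 60 N. Pads are 16 mm wide; open, the fingers measure 119 mm over their backs; the gripper's body (75 mm by 177 mm) begins 78 mm behind the grasp point.
Start: joints at [-1.348, 0.3, 1.521, -0, 1.321, -0.067], TCP at [0.157, -0.527, 0.205] pointing down, gripper open.
Joint ranges: [-3.03, 3.03], [-0.79, 2.21], [0.23, 2.52], [-1.04, 4.18], [0, 3.07], [-2.55, 2.55]. Speed limits (rad/s): [2.22, 2.22, 2.57, 3.14, 3.14, 3.14].

### API

Orientations are given as [roll, pitch, yaw] about the fixed x, y, z axes, in that order (R = Rz(yaw) Ry(pitch) Rx(roll)).
In Python, from station import ctrl, cams gives the robot as it stands. The module is installed in compiled form; this text tells all that it offers.
- The arm moves only by the tool arm_command, never from a script. Its argument "plan" is a list that holds one entry, the list of rows, each a list of 7 numbers: the shift along the tool's x, y, z in mm, then the turn, a rotation vector about the tool's x, y, z in rad, then the closure, from -1 (fully open) to 1 (shut). A call has 1 to 12 rows; each row is the pose to reach, as a shift and turn from the pose commanded when the call began, along the tool's axes at that moment; what a row does not reach only later rows make up. A row lasts 1/10 s, in which the tool goes at most 50 mm and 8.59 degrees, less where a joint would pass 70% of its speed; a pose out of reach is approached as far as the arm can. A call with a gripper value outside its range is refused whole. The fingers move at their own pace and stop on an object; "squeeze" is the grip in N (left out, the last holds). Time passes only in rows, so rows that repeat a pose let the fingers close. It gives the time, the measured TCP pose, the force, the opening and the grip force at its end, in the units of the state.
- ctrl.get_obs(): the state, without advancing time (a new reading comes with each control period).
- cams.camera(name): name is "scene" or "top" or "wrist"; returns (picture, depth): 384x512x3 uint8, blue, green, red; 384x512 float32, m along the optical axis (not along the pixel's ray), 0 where there is no reading.
- cams.camera_info(name): a dict with "fx", "fy", "cx", "cy" (pixels), "world_to_cam" (4x4, takes a point from world to camera coordinates). Camera axes: x right, y down, z forward; pixel columns grow to the right and rows downward; lengths in m; the calibration is good to about 2 mm. A picture is of the moment at which its call begins: read the wrist's pose just before it. camera_info takes no time and is no camera call; for the wrist camera it gives the pose at the moment of the call.
- ctrl.hand_in(): hands the job in; it is judged then, once.
The state is a dict: "time_s": time; "qpos": joint angles; "joint_vel": joint speeds; "tau": joint torques, N m; "ee_pos": TCP position; "eef_rot": TCP orientation; "force": force on the tool from outside, world axes, zero at the start; "moment": the same for the moment, N m; "grip_width": finger opening in m; "grip_force": force on a finger pad.
Only numpy, scipy, OpenCV 4.12 (cv2) and the standard library are available. Lean on these libraries where they do the work, as an engineer would, in place of code of your own. Each camera call takes 0.05 s, during which the arm holds its last target. There are 200 camera calls.

### The job

The ceramic substrate lies in its round carrier plate ready for the plasma cleaner, but the six hold-down clips still stand open with their tails sticking out past the rim. Run your closed fingertips lightly clockwise round the carrier's rim so that every tail is pushed in against the rim and its nose swings over the substrate's edge. Do not touch the substrate, do not lift or shove the carrier, and leave the things round it where they are.

Things in the scene. Friction and masses are not known exactly. Their poses are not given: they have to be found in the camera images.
- carrier: round aluminium carrier plate, 160 mm diameter (rim radius 80 mm, upright edge), 1.3 kg, loose on 4 mm rubber feet; the plate lies 4 to 15 mm above the bench. Origin: centre of its underside on the bench, z up. Six L-shaped steel swing clips, clip0 to clip5, turn on upright screws 70 mm from the centre, at 0, 60, .. 300 degrees counter-clockwise from the carrier's own x axis
- substrate: flat round white ceramic substrate, 100 mm diameter, 3 mm thick, 80 g, loose in the carrier's recess (103 mm wide, 3 mm deep), its top level with the carrier's top, 15 mm above the bench; origin at the centre of its underside, 12 mm above the bench
- clip0 (a joint): swing clip 0, rad. 0: open, tail straight out, 20 mm beyond the rim, nose clear of the substrate. Grows as the tail is pushed clockwise (seen from above); stop at 1.571: closed, tail along the rim and its end level with it, nose towards the centre, 8 mm over the substrate's edge, 2 mm above it. Starts at 0 to 0.45; friction holds it where it is left, 1 to 2 N at the tail's end moves it
- tail0 (a point): on the tail of clip 0: its middle line, 3 mm short of its round end, 27 mm from the screw, 18.5 mm above the bench. Tail 10 mm wide, 30 mm from screw to end, 17 to 20 mm above the bench, with a bent-up tab to 26 mm; the nose, 9 mm wide and 28 mm long, is at right angles to it
- clip1 (a joint): swing clip 1, rad. 0: open, tail straight out, 20 mm beyond the rim, nose clear of the substrate. Grows as the tail is pushed clockwise (seen from above); stop at 1.571: closed, tail along the rim and its end level with it, nose towards the centre, 8 mm over the substrate's edge, 2 mm above it. Starts at 0 to 0.45; friction holds it where it is left, 1 to 2 N at the tail's end moves it
- tail1 (a point): on the tail of clip 1: its middle line, 3 mm short of its round end, 27 mm from the screw, 18.5 mm above the bench. Tail 10 mm wide, 30 mm from screw to end, 17 to 20 mm above the bench, with a bent-up tab to 26 mm; the nose, 9 mm wide and 28 mm long, is at right angles to it
- clip2 (a joint): swing clip 2, rad. 0: open, tail straight out, 20 mm beyond the rim, nose clear of the substrate. Grows as the tail is pushed clockwise (seen from above); stop at 1.571: closed, tail along the rim and its end level with it, nose towards the centre, 8 mm over the substrate's edge, 2 mm above it. Starts at 0 to 0.45; friction holds it where it is left, 1 to 2 N at the tail's end moves it
- tail2 (a point): on the tail of clip 2: its middle line, 3 mm short of its round end, 27 mm from the screw, 18.5 mm above the bench. Tail 10 mm wide, 30 mm from screw to end, 17 to 20 mm above the bench, with a bent-up tab to 26 mm; the nose, 9 mm wide and 28 mm long, is at right angles to it
- clip3 (a joint): swing clip 3, rad. 0: open, tail straight out, 20 mm beyond the rim, nose clear of the substrate. Grows as the tail is pushed clockwise (seen from above); stop at 1.571: closed, tail along the rim and its end level with it, nose towards the centre, 8 mm over the substrate's edge, 2 mm above it. Starts at 0 to 0.45; friction holds it where it is left, 1 to 2 N at the tail's end moves it
- tail3 (a point): on the tail of clip 3: its middle line, 3 mm short of its round end, 27 mm from the screw, 18.5 mm above the bench. Tail 10 mm wide, 30 mm from screw to end, 17 to 20 mm above the bench, with a bent-up tab to 26 mm; the nose, 9 mm wide and 28 mm long, is at right angles to it
- clip4 (a joint): swing clip 4, rad. 0: open, tail straight out, 20 mm beyond the rim, nose clear of the substrate. Grows as the tail is pushed clockwise (seen from above); stop at 1.571: closed, tail along the rim and its end level with it, nose towards the centre, 8 mm over the substrate's edge, 2 mm above it. Starts at 0 to 0.45; friction holds it where it is left, 1 to 2 N at the tail's end moves it
- tail4 (a point): on the tail of clip 4: its middle line, 3 mm short of its round end, 27 mm from the screw, 18.5 mm above the bench. Tail 10 mm wide, 30 mm from screw to end, 17 to 20 mm above the bench, with a bent-up tab to 26 mm; the nose, 9 mm wide and 28 mm long, is at right angles to it
- clip5 (a joint): swing clip 5, rad. 0: open, tail straight out, 20 mm beyond the rim, nose clear of the substrate. Grows as the tail is pushed clockwise (seen from above); stop at 1.571: closed, tail along the rim and its end level with it, nose towards the centre, 8 mm over the substrate's edge, 2 mm above it. Starts at 0 to 0.45; friction holds it where it is left, 1 to 2 N at the tail's end moves it
- tail5 (a point): on the tail of clip 5: its middle line, 3 mm short of its round end, 27 mm from the screw, 18.5 mm above the bench. Tail 10 mm wide, 30 mm from screw to end, 17 to 20 mm above the bench, with a bent-up tab to 26 mm; the nose, 9 mm wide and 28 mm long, is at right angles to it
- vial_c: bystander: small white-capped vial standing upright, 18 mm diameter, 38 mm tall; origin under its centre
- loupe: bystander: black eye loupe standing on its wide end, 37 mm diameter, 34 mm tall; origin under its centre
- tweezers_black: bystander: black tweezers lying flat, 128 mm long (own y), 12 mm wide, 9 mm high; origin under its centre
- marker: bystander: capped marker pen, white and blue, lying flat, 130 mm long (own y), 16 mm thick; origin under its centre
- driver_c: bystander: precision screwdriver lying flat, 165 mm long (own y), 15 mm thick; origin under its centre
There are look-alikes about, which are no part of the job. Several things have the shape of the substrate; the one meant has the colours described above.

How it is judged:
By the outcome, as a careful person would: the job done as asked, in the order asked, and still so for the second after the job is handed in, with the robot touching nothing.
It also fails if it takes over 58 s, if anything falls off the work surface, if the arm or the gripper's body presses on something with over 40 N, if the wrist force passes 120 N, or if a joint passes its speed limit or range.

## Working session

There is one attempt and no reset: what is moved stays moved. The work goes in short steps, Python scripts to look and compute and a tool call to move; the robot and the scene stay as the last step left them, time stands still between calls to the robot, and variables do not carry over. Pictures are saved under pics/ and viewed, at most 10 in all, crops included, and the job is handed in when it is done.

Besides the shell and the picture viewer there is one more tool, called after "Request:" as name(argument=value, ...), one argument or row to a line, values as JSON. arm_command: Moves the arm, as the interface text tells. Its arguments: {"type":"object","properties":{"plan":{"type":"array"},"squeeze":{"type":"number"}},"required":["plan"]}

```bash
mkdir -p pics; python3 - <<'E'
from station import ctrl,cams
import cv2,numpy as np
o=ctrl.get_obs();print(o)
for n in("top","scene"):
    p,d=cams.camera(n);cv2.imwrite(f"pics/{n}0.png",p);np.save(f"pics/{n}0d.npy",d)
    print(n,cams.camera_info(n))
E
```

```text
{'time_s': 0.0, 'qpos': array([-1.34762156e+00,  3.00456967e-01,  1.52159274e+00, -1.49002522e-05,
        1.32069828e+00, -6.65908094e-02]), 'joint_vel': array([ 0.0001755 ,  0.00016575, -0.00129143,  0.00095383,  0.00155684,
       -0.00084345]), 'tau': array([-1.72540811e-03, -5.31804442e+01, -3.52737522e+01,  7.07967044e-02,
        2.44221976e-02, -7.93888876e-05]), 'ee_pos': array([ 0.15708908, -0.52680991,  0.20488915]), 'eef_rot': array([-3.14043892e+00, -6.24772689e-05,  2.89769238e-01]), 'force': array([-1.3317196 ,  0.75620703,  0.63585139]), 'moment': array([0.01055477, 0.03500985, 0.01831518]), 'grip_force': 0.0, 'grip_width': 0.09403721865363092}
top {'fx': 349.9025560880272, 'fy': 349.9025560880272, 'cx': 254.68007199484146, 'cy': 192.67230577038555, 'world_to_cam': array([[ 0.00937926, -0.99993725,  0.00612662,  0.00952889],
       [-0.99739948, -0.00979294, -0.07140287,  0.57191288],
       [ 0.07145839, -0.00544098, -0.99742874,  0.91906327],
       [ 0.        ,  0.        ,  0.        ,  1.        ]])}
scene {'fx': 430.3147408666888, 'fy': 430.3147408666888, 'cx': 255.3512332237201, 'cy': 197.2655413124426, 'world_to_cam': array([[ 0.87205925, -0.48938268, -0.00415317, -0.50057657],
       [-0.32315386, -0.5694319 , -0.7558564 ,  0.24244765],
       [ 0.36753808,  0.66049368, -0.65472426,  0.7218975 ],
       [ 0.        ,  0.        ,  0.        ,  1.        ]])}
```

View pics/top0.png

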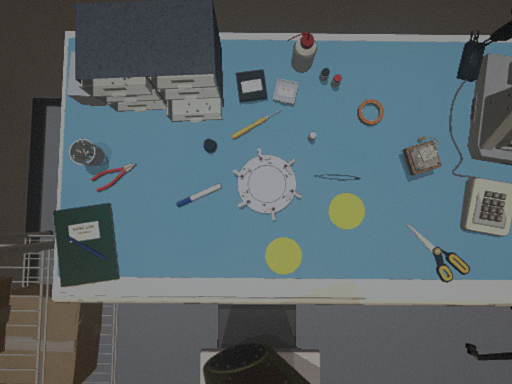

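View pics/scene0.png

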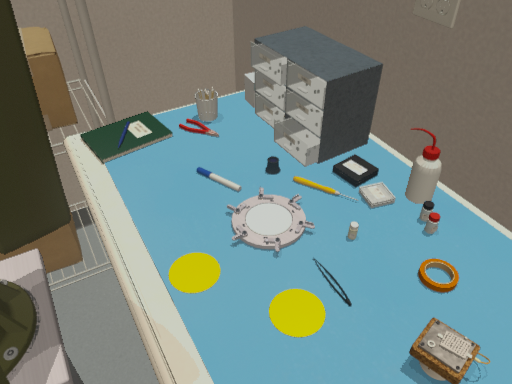

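The top view shows the white carrier at about pixel (267,184) with six tails sticking out. The marker, driver, vial, tweezers and loupe are all at least 45 px away, so they clear the finger path. The yellow discs are look-alikes. Next I'll measure the carrier in both views.

```bash
cat > h.py <<'E'
import numpy as np,cv2
def ray(info,u,v,z):
    T=info["world_to_cam"];R=T[:3,:3];c=-R.T@T[:3,3]
    uv=np.stack([np.asarray(u,float),np.asarray(v,float)],-1)
    d=np.concatenate([(uv-[info["cx"],info["cy"]])/[info["fx"],info["fy"]],np.ones(uv.shape[:-1]+(1,))],-1)@R
    return c+d*((z-c[2])/d[...,2])[...,None]
E
python3 - <<'E'
from station import ctrl,cams
from h import *
for n,seed in(("top",(267,184)),("scene",(268,219))):
    p=cv2.imread(f"pics/{n}0.png");i=cams.camera_info(n)
    hsv=cv2.cvtColor(p,cv2.COLOR_BGR2HSV)
    m=((hsv[...,1]<75)&(hsv[...,2]>60)).astype(np.uint8)
    k,l=cv2.connectedComponents(m);m=(l==l[seed[1],seed[0]]).astype(np.uint8)
    c=max(cv2.findContours(m,cv2.RETR_EXTERNAL,cv2.CHAIN_APPROX_NONE)[0],key=cv2.contourArea)[:,0]
    P=ray(i,c[:,0],c[:,1],0.015)[:,:2]
    x=P
    for r in range(6):
        A=np.c_[2*x,np.ones(len(x))];s=np.linalg.lstsq(A,(x**2).sum(1),rcond=None)[0]
        rad=np.sqrt(s[2]+s[:2]@s[:2]);q=np.linalg.norm(P-s[:2],axis=1);x=P[abs(q-rad)<.004]if r>1 else P[q<rad+.004]
    print(n,m.sum(),s[:2],rad,len(x))
    q=P-s[:2];rr=np.linalg.norm(q,axis=1);a=np.degrees(np.arctan2(q[:,1],q[:,0]))
    print([(int(a[j]),round(rr[j]*1e3)) for j in np.argsort(a) if rr[j]>.09])
    x0,y0=seed;cv2.imwrite(f"pics/{n}c.png",cv2.resize(p[y0-45:y0+45,x0-55:x0+55],None,fx=6,fy=6,interpolation=cv2.INTER_CUBIC))
E
```

```text
top 2987 [ 0.5967762  -0.01676988] 0.07977734092400555 155
[(-171, 91), (-170, 96), (-170, 94), (-169, 99), (-167, 100), (-166, 98), (-165, 95), (-165, 93), (-164, 90), (-113, 96), (-112, 98), (-112, 92), (-111, 97), (-109, 99), (-107, 98), (-106, 97), (-105, 91), (-104, 94), (-50, 93), (-49, 97), (-48, 99), (-47, 101), (-45, 101), (-44, 99), (-44, 95), (-42, 93), (9, 96), (9, 93), (9, 91), (10, 99), (12, 100), (13, 100), (15, 101), (15, 98), (16, 96), (16, 93), (65, 94), (66, 97), (66, 91), (66, 99), (68, 98), (70, 100), (71, 96), (72, 93), (124, 93), (125, 91), (126, 95), (126, 98), (128, 98), (130, 97), (131, 91), (131, 95)]
scene 3519 [ 0.59699617 -0.01616151] 0.0822448790627236 170
[(-176, 90), (-175, 92), (-173, 93), (-172, 95), (-169, 95), (-169, 93), (-111, 91), (-109, 92), (-108, 92), (-46, 90), (-45, 92), (-45, 94), (-45, 96), (-43, 98), (-41, 98), (-39, 97), (-38, 95), (-36, 93), (-36, 95), (-34, 91), (13, 97), (14, 101), (14, 91), (14, 105), (14, 95), (15, 108), (17, 109), (18, 107), (20, 109), (21, 107), (21, 112), (22, 97), (22, 102), (22, 106), (23, 92), (23, 96), (66, 106), (66, 102), (66, 99), (66, 95), (67, 92), (67, 110), (68, 110), (69, 110), (71, 107), (71, 104), (71, 100), (72, 97), (72, 93), (120, 98), (120, 92), (120, 100), (121, 94), (121, 102), (123, 102), (125, 101), (126, 99), (127, 93), (128, 96), (128, 90)]
```

```bash
python3 - <<'E'
from station import ctrl,cams
from h import *
o=ctrl.get_obs();i=cams.camera_info("wrist");T=i["world_to_cam"];c=-T[:3,:3].T@T[:3,3]
from scipy.spatial.transform import Rotation as Ro
R=Ro.from_euler("xyz",o["eef_rot"]).as_matrix()
print(i["fx"],R.T@(c-o["ee_pos"]),R.T@T[:3,:3].T)
# shifts to target TCP in current tool axes
for t in([.597,-.0165,.205],):print(1e3*R.T@(np.array(t)-o["ee_pos"]))
E
```

```text
346.04549541358057 [ 0.06940165 -0.00042644 -0.17890756] [[ 1.89312237e-04 -9.70317619e-01 -2.41833997e-01]
 [ 9.99999384e-01 -8.08760633e-05  1.10731987e-03]
 [-1.09401056e-03 -2.41834057e-01  9.70317006e-01]]
[ 5.67385658e+02 -3.63354996e+02  3.48372646e-01]
```

Request:
arm_command(
  plan=[
    [[30,-23.5,0,0,0,0.02,1],[61,-47,0,0,0,0.04,1],[92,-71,0,0,0,0.06,1],[123,-96,0,0,0,0.08,1],[154,-120,0,0,0,0.1,1],[185,-144,0,0,0,0.12,1],[216,-168,0,0,0,0.14,1],[247,-192,0,0,0,0.16,1],[278,-217,0,0,0,0.18,1],[308,-240,0,0,0,0.2,1],[339,-264,0,0,0,0.22,1],[370,-289,0,0,0,0.29,1]],
  ],
  squeeze=10,
)

```text
time_s: 1.3
ee_pos: [0.4297, -0.1429, 0.2053]
eef_rot: [-3.142, 0.0, -0.001]
force: [0.2, -0.1, 0.3]
grip_width: 0.0021
grip_force: 0.0
```

Request:
arm_command(
  plan=[
    [[23,-32,0,0,0,0,1],[46,-64,0,0,0,0,1],[68,-96,0,0,0,0,1],[84,-118,0,0,0,0,1],[90,-126,0,0,0,0,1],[90,-126,0,0,0,0,1]],
  ],
)

```text
time_s: 1.9
ee_pos: [0.5192, -0.0179, 0.205]
eef_rot: [-3.142, 0.001, 0.001]
force: [-1.0, 0.2, -0.3]
grip_width: 0.0004
grip_force: 0.0
```

```bash
python3 - <<'E'
from station import ctrl,cams
import cv2,numpy as np,pickle
o=ctrl.get_obs();i=cams.camera_info("wrist");p,d=cams.camera("wrist")
cv2.imwrite("pics/w1.png",p);pickle.dump((o,i,d),open("w1.pkl","wb"));print(o["ee_pos"],o["eef_rot"],o["grip_width"],o["time_s"])
E
```

```text
[ 0.51922173 -0.01792028  0.2049876 ] [-3.14156450e+00  8.82948100e-04  1.22305805e-03] 0.0003804939149362223 1.9
```

View pics/w1.png

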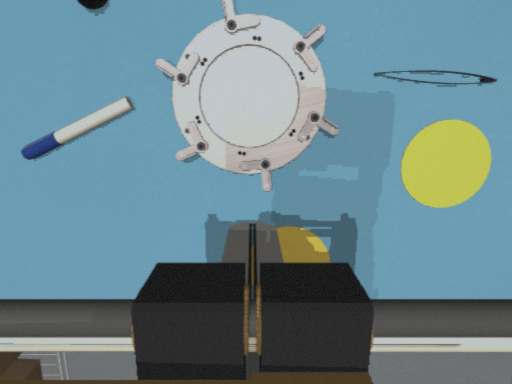

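The wrist view shows the carrier centred near (250,95). The dark screws are at about (232,24), (300,46), (315,117), (265,163), (201,146) and (182,78), and the tails point outward. I'll refine the centre, the screw angles and the tail angles.

```bash
python3 - <<'E'
from h import *
import pickle
o,i,d=pickle.load(open("w1.pkl","rb"));p=cv2.imread("pics/w1.png")
hsv=cv2.cvtColor(p,cv2.COLOR_BGR2HSV);m=((hsv[...,1]<90)&(hsv[...,2]>60)).astype(np.uint8)
k,l=cv2.connectedComponents(m);m=(l==l[95,250]).astype(np.uint8)
c=max(cv2.findContours(m,cv2.RETR_EXTERNAL,cv2.CHAIN_APPROX_NONE)[0],key=cv2.contourArea)[:,0]
P=ray(i,c[:,0],c[:,1],0.015)[:,:2];x=P
for r in range(8):
    s=np.linalg.lstsq(np.c_[2*x,np.ones(len(x))],(x**2).sum(1),rcond=None)[0]
    rad=np.sqrt(s[2]+s[:2]@s[:2]);q=np.linalg.norm(P-s[:2],axis=1);x=P[abs(q-rad)<.002]if r>2 else P[q<rad+.003]
print("rim",s[:2],rad,len(x))
S=ray(i,[232,300,315,265,201,182],[24,46,117,163,146,78],.021)[:,:2]
s2=np.linalg.lstsq(np.c_[2*S,np.ones(6)],(S**2).sum(1),rcond=None)[0]
print("screws",s2[:2],np.sqrt(s2[2]+s2[:2]@s2[:2]))
for ctr in(s[:2],):
    for a in S-ctr:print(round(np.degrees(np.arctan2(a[1],a[0])),1),round(np.linalg.norm(a)*1e3,1))
Q=ray(i,c[:,0],c[:,1],.0185)[:,:2]-s[:2];rr=np.linalg.norm(Q,axis=1);a=np.degrees(np.arctan2(Q[:,1],Q[:,0]))
print([(int(a[j]),round(rr[j]*1e3)) for j in np.argsort(a) if rr[j]>.092])
tip=ray(i,[228,282],[222,225],o["ee_pos"][2]+.0);print(tip-o["ee_pos"])
print([round(float(d[v,u]),3) for u,v in((95+155,95),(240,240),(280,170))])
p=cv2.resize(p[200:310,180:330],None,fx=5,fy=5,interpolation=cv2.INTER_CUBIC);p=cv2.convertScaleAbs(p,alpha=3,beta=10);cv2.imwrite("pics/tip.png",p)
E
```

```text
rim [ 0.59691799 -0.01446546] 0.07958387424972123 400
screws [ 0.59718832 -0.01484327] 0.06978474689040487
13.2 70.2
-45.9 69.9
-105.7 70.6
-165.6 69.0
134.4 69.9
74.3 69.1
[(-171, 94), (-171, 93), (-171, 92), (-171, 97), (-171, 96), (-170, 98), (-170, 99), (-169, 99), (-169, 100), (-168, 100), (-167, 100), (-167, 100), (-166, 99), (-165, 99), (-165, 98), (-165, 96), (-165, 95), (-165, 94), (-165, 93), (-164, 92), (-113, 94), (-113, 95), (-113, 92), (-113, 96), (-112, 97), (-112, 98), (-111, 98), (-111, 99), (-110, 100), (-110, 99), (-109, 100), (-109, 99), (-108, 99), (-107, 99), (-107, 98), (-106, 97), (-106, 96), (-106, 93), (-106, 94), (-50, 92), (-50, 94), (-50, 95), (-50, 96), (-50, 97), (-50, 98), (-49, 99), (-49, 99), (-48, 100), (-48, 100), (-47, 100), (-47, 100), (-46, 100), (-45, 99), (-45, 99), (-44, 98), (-44, 98), (-44, 96), (-43, 96), (-43, 94), (-43, 93), (12, 92), (12, 92), (13, 92), (14, 93), (14, 93), (15, 93), (15, 93), (16, 94), (16, 93), (16, 92), (66, 93), (66, 94), (66, 95), (66, 96), (66, 97), (67, 98), (67, 98), (68, 99), (68, 100), (69, 99), (69, 99), (70, 99), (70, 99), (71, 98), (72, 98), (72, 97), (72, 96), (72, 94), (73, 95), (73, 93), (125, 93), (125, 95), (125, 96), (126, 97), (126, 98), (127, 98), (127, 99), (128, 100), (129, 100), (129, 99), (130, 99), (130, 98), (131, 97), (131, 96), (132, 96), (132, 93), (132, 95), (132, 93)]
[[ 0.00816177  0.01320689  0.        ]
 [ 0.00646918 -0.01622513  0.        ]]
[0.356, 0.161, 0.387]
```

View pics/tip.png

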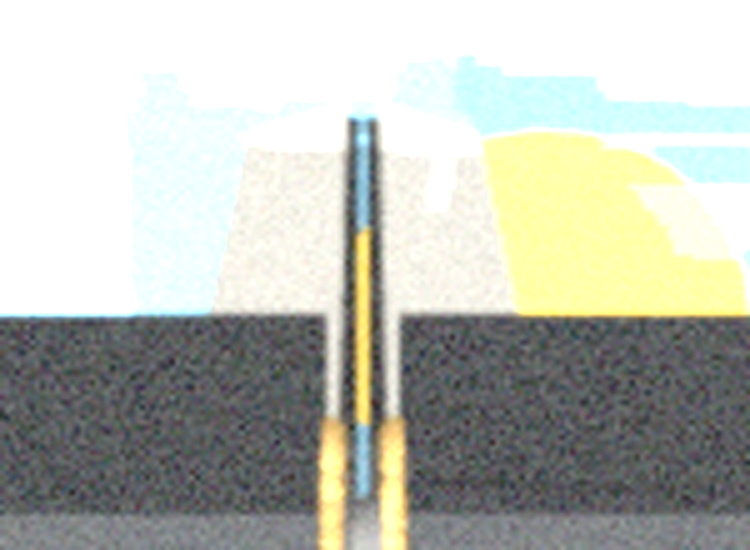

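The fingertips show a curved end. The depth image should give their true profile.

```bash
python3 - <<'E'
from h import *
import pickle
o,i,d=pickle.load(open("w1.pkl","rb"))
T=i["world_to_cam"]
for v in(222,224,226,228,231,235,245,258):
    r=[]
    for u in(229,232,236,241,246,250,256,262,268,274):
        z=d[v,u];X=np.array([(u-i["cx"])/i["fx"]*z,(v-i["cy"])/i["fy"]*z,z])
        w=T[:3,:3].T@(X-T[:3,3])-o["ee_pos"];r.append(tuple(int(round(t*1e3)) for t in w) if w[2]>-.02 else '-')
    print(v,*r)
E
```

```text
222 - - - - (9, 3, 2) - (9, -2, 2) (9, -5, 2) - -
224 - - (9, 9, 7) (8, 6, 4) (9, 3, 7) (7, 1, 1) (9, -2, 5) (9, -5, 5) (9, -8, 5) -
226 - (9, 11, 8) (9, 9, 7) (9, 6, 8) (9, 3, 9) (8, 1, 5) (9, -2, 9) (9, -5, 10) (9, -8, 8) (9, -11, 9)
228 (9, 12, 11) (9, 10, 11) (9, 8, 12) (9, 6, 11) (9, 3, 11) (8, 1, 8) (9, -2, 11) (9, -5, 11) (9, -8, 12) (9, -11, 12)
231 (9, 12, 16) (9, 10, 16) (9, 8, 16) (9, 6, 17) (9, 3, 16) (8, 1, 13) (9, -2, 16) (9, -5, 16) (9, -8, 15) (9, -11, 16)
235 (8, 11, 20) (9, 10, 21) (9, 8, 21) (9, 5, 22) (9, 3, 22) (7, 1, 18) (7, -2, 18) (9, -5, 22) (9, -8, 21) (9, -11, 21)
245 (9, 11, 34) (9, 9, 34) (9, 7, 34) (9, 5, 35) (9, 3, 34) (8, 1, 31) (8, -2, 31) (9, -4, 34) (9, -7, 34) (9, -10, 34)
258 (9, 10, 47) (9, 8, 47) (9, 7, 48) (9, 5, 48) (9, 3, 47) (7, 1, 44) (7, -2, 44) (9, -4, 48) (9, -6, 47) (9, -9, 47)
```

```bash
cat > path.py <<'E'
from h import *
C=np.array([596.9,-14.8]);HX,HY,A0=8.5,12.,14.4
prof=([-60,-53,-34,-28,-24,-17,-13,-8,3],[92,93,90,83,80.4,80.4,84.5,89.5,92]) # phi-a (periodic 60)
def rad(phi,rmin=80.4): 
    x=(phi-A0)%60
    if x>3: x-=60
    return max(np.interp(x,*prof),rmin)
def build(ph0=-10,total=382,step=6.):
    pts=[]
    for ph in ph0-np.arange(0,total,.25):
        n=np.array([np.cos(np.radians(ph)),np.sin(np.radians(ph))])
        s=np.clip(n/0.10,-1,1)           # soft switch of the corner near the axes
        pts.append(rad(ph)*n+s*[HX,HY])
    pts=np.array(pts);L=np.r_[0,np.cumsum(np.linalg.norm(np.diff(pts,axis=0),axis=1))]
    q=np.linspace(0,L[-1],int(L[-1]/step)+1);return np.c_[np.interp(q,L,pts[:,0]),np.interp(q,L,pts[:,1])],L[-1]
def sim(pts,th0):
    a=np.radians(A0-60*np.arange(6)-60);S=70*np.c_[np.cos(a),np.sin(a)];th=np.full(6,th0);lev=[[] for _ in a]
    t=np.linspace(-1,1,25);B=np.r_[np.c_[t*HX,0*t+HY],np.c_[t*HX,0*t-HY],np.c_[0*t+HX,t*HY],np.c_[0*t-HX,t*HY]]
    fine=np.concatenate([np.linspace(p,q,8,endpoint=False) for p,q in zip(pts,pts[1:])]);rm=999;over=0
    for p in fine:
        b=B+p;rm=min(rm,np.linalg.norm(b,axis=1).min())
        for k in range(6):
            while 1:
                u=np.array([np.cos(a[k]-th[k]),np.sin(a[k]-th[k])]);w=b-S[k];s=np.clip(w@u,0,25)
                dd=np.linalg.norm(w-s[:,None]*u,axis=1);j=dd.argmin()
                if dd[j]>=5:break
                if th[k]>=1.571:over=max(over,5-dd[j]);break
                th[k]+=.01;lev[k].append((w@u)[j])
    return th.round(2),[round(min(l),1) if l else None for l in lev],rm,over
if __name__=="__main__":
    p,L=build();print(len(p),L)
    for t in(0,.2,.45):print(*sim(p,t))
E
python3 path.py
```

```text
Still running in the background as job /tmp/bash_jobs.1000/ba70f726d79b (pid 625). You'll get a notice when it ends.
```

```bash
pkill -f path.py; sed -i 's/np.full(6,th0)/np.full(6,float(th0))/' path.py; timeout 60 python3 path.py
```

```text
118 706.3971599971145
[1.53 1.53 1.54 1.53 1.52 1.53] [np.float64(21.3), np.float64(22.5), np.float64(20.4), np.float64(21.2), np.float64(22.5), np.float64(20.4)] 80.2188514757281 0
[1.53 1.53 1.54 1.53 1.52 1.53] [np.float64(21.3), np.float64(22.5), np.float64(20.4), np.float64(21.2), np.float64(22.5), np.float64(20.4)] 80.2188514757281 0
[1.53 1.53 1.54 1.53 1.52 1.53] [np.float64(21.3), np.float64(22.5), np.float64(20.5), np.float64(21.2), np.float64(22.5), np.float64(20.4)] 80.2188514757281 0
```

```bash
python3 - <<'E'
from station import ctrl
from path import *
print(ctrl.get_obs()["ee_pos"])
p,L=build();w=p+C;print(w[0].round(1))
q=np.round(p,1)
for k in range(0,len(q),12):
    b=q[max(k-1,0)];print(k,(b+C).round(1),[[round(float(x),1),round(float(-y),1)] for x,y in q[k:k+12]-b])
E
```

```text
[ 0.51883578 -0.01872312  0.20510284]
[684.8 -40.8]
0 [684.8 -40.8] [[0.0, -0.0], [1.4, 5.9], [3.8, 11.4], [5.1, 17.2], [3.4, 23.0], [1.3, 28.6], [-1.1, 34.2], [-4.0, 39.5], [-7.2, 44.5], [-11.7, 48.4], [-16.5, 52.0], [-21.5, 55.3]]
12 [663.3 -96.1] [[-5.4, 2.8], [-11.4, 2.9], [-17.4, 2.5], [-23.2, 3.2], [-28.7, 5.6], [-33.4, 9.4], [-37.2, 14.0], [-41.1, 18.6], [-46.7, 20.5], [-52.7, 21.4], [-58.7, 21.9], [-64.7, 22.3]]
24 [ 598.6 -118.4] [[-6.1, 0.2], [-12.1, 0.4], [-18.1, 0.5], [-24.2, 0.3], [-30.0, -1.3], [-35.3, -3.9], [-40.7, -6.5], [-45.9, -9.5], [-49.1, -14.6], [-51.9, -20.0], [-55.1, -24.9], [-60.0, -28.4]]
36 [538.6 -90. ] [[-5.4, -2.4], [-11.3, -3.5], [-17.3, -4.5], [-21.9, -8.1], [-25.9, -12.6], [-29.6, -17.4], [-32.9, -22.4], [-36.0, -27.7], [-37.9, -33.4], [-38.5, -39.2], [-39.0, -45.2], [-39.2, -51.3]]
48 [499.4 -38.7] [[1.2, -5.8], [2.7, -11.7], [4.2, -17.5], [5.8, -23.3], [7.5, -29.1], [8.7, -35.0], [8.9, -41.0], [9.4, -47.0], [8.8, -53.0], [6.9, -58.6], [4.8, -64.3], [5.3, -70.1]]
60 [504.7  31.4] [[1.9, -5.7], [4.2, -11.3], [6.9, -16.8], [9.9, -22.0], [13.7, -26.6], [18.5, -30.1], [23.4, -33.6], [28.5, -36.7], [34.3, -38.0], [40.3, -37.9], [46.3, -37.2], [51.8, -39.6]]
72 [556.5  71. ] [[5.2, -2.9], [9.4, -7.2], [13.2, -11.9], [17.9, -15.3], [23.8, -16.6], [29.8, -17.1], [35.8, -17.6], [41.9, -17.9], [47.9, -18.1], [53.9, -18.3], [60.0, -18.3], [65.9, -17.3]]
84 [622.4  88.3] [[5.4, 2.2], [10.9, 4.7], [16.2, 7.5], [20.5, 11.6], [23.4, 16.9], [25.9, 22.4], [30.4, 26.2], [35.4, 29.5], [41.2, 31.1], [47.2, 31.9], [52.7, 33.9], [56.8, 38.3]]
96 [679.2  50. ] [[3.9, 4.7], [7.4, 9.6], [10.6, 14.7], [13.2, 20.2], [14.1, 25.9], [14.8, 31.9], [15.2, 38.0], [14.6, 43.9], [13.2, 49.8], [11.8, 55.6], [10.2, 61.5], [8.5, 67.3]]
108 [687.7 -17.3] [[-1.7, 5.7], [-2.1, 11.7], [-2.3, 17.8], [-2.8, 23.7], [-1.4, 29.6], [1.0, 35.2], [2.2, 40.9], [0.4, 46.7], [-1.7, 52.4], [-4.1, 57.9]]
```

Request:
arm_command(
  plan=[
    [[40,5,10,0,0,0,1],[80,10,30,0,0,0,1],[120,15,50,0,0,0,1],[155,20,80,0,0,0,1],[171,23,115,0,0,0,1],[171,23,145,0,0,0,1],[171,23,160,0,0,0,1],[171,23,160,0,0,0,1],[171,23,160,0,0,0,1],[171,23,160,0,0,0,1]],
  ],
)

```text
time_s: 2.95
ee_pos: [0.6909, -0.0418, 0.0479]
eef_rot: [3.141, -0.003, -0.0]
force: [-0.5, -0.1, 0.3]
grip_width: 0.0004
grip_force: 0.0
```

```bash
python3 - <<'E'
from station import ctrl,cams
import cv2,numpy as np
for k in range(2):
    o=ctrl.get_obs();print(o["time_s"],o["ee_pos"],o["eef_rot"],o["force"]);p,d=cams.camera("wrist")
i=cams.camera_info("wrist");cv2.imwrite("pics/w2.png",cv2.convertScaleAbs(p,alpha=1.5));np.save("w2d.npy",d)
t,_=cams.camera("top");cv2.imwrite("pics/top2.png",t)
E
```

```text
2.95 [ 0.69092555 -0.04176515  0.04791571] [ 3.14120281e+00 -3.15736027e-03 -3.91910227e-04] [-0.46057411 -0.11727647  0.32410187]
3.0 [ 0.69088592 -0.04166048  0.04769139] [ 3.14124663e+00 -2.97097083e-03 -2.81593079e-04] [-0.30438318 -0.13951244  0.12906691]
```

View pics/w2.png

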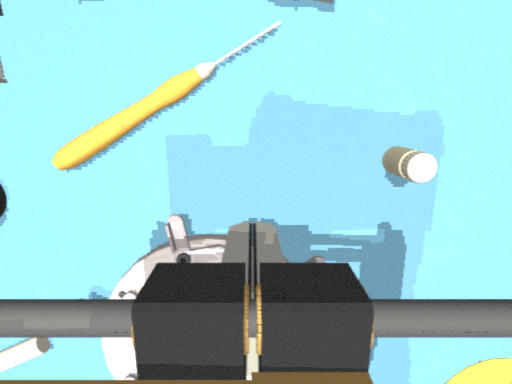

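The fingers hang just outside the rim between two tails. The tail near (180,235) is to the left, and the driver and vial are well clear. Descending now.

Request:
arm_command(
  plan=[
    [[0,0,10,0,0,0,1],[0,0,20,0,0,0,1],[0,0,30,0,0,0,1],[0,0,36,0,0,0,1],[0,0,36,0,0,0,1],[0,0,36,0,0,0,1]],
  ],
)

```text
time_s: 3.7
ee_pos: [0.6902, -0.0414, 0.0094]
eef_rot: [-3.142, 0.0, -0.0]
force: [-0.1, 0.3, -1.3]
grip_width: 0.0005
grip_force: 0.0
```

Request:
arm_command(
  plan=[
    [[-5.4,-0.6,1,0,0,0,1],[-4,5.3,1,0,0,0,1],[-1.6,10.8,1,0,0,0,1],[-0.3,16.6,1,0,0,0,1],[-2,22.4,1,0,0,0,1],[-4.1,28,1,0,0,0,1],[-6.5,33.6,1,0,0,0,1],[-9.4,38.9,1,0,0,0,1],[-12.6,43.9,1,0,0,0,1],[-17.1,47.8,1,0,0,0,1],[-21.9,51.4,1,0,0,0,1],[-26.9,54.7,1,0,0,0,1]],
  ],
)

```text
time_s: 4.9
ee_pos: [0.6629, -0.0963, 0.0085]
eef_rot: [-3.142, -0.0, -0.0]
force: [0.0, 1.4, 0.5]
grip_width: 0.0007
grip_force: 0.6
```

Request:
arm_command(
  plan=[
    [[-5.2,2.7,0,0,0,0,1],[-11.2,2.8,0,0,0,0,1],[-17.2,2.4,0,0,0,0,1],[-23,3,0,0,0,0,1],[-28.5,5.4,0,0,0,0,1],[-33.2,9.2,0,0,0,0,1],[-37,13.8,0,0,0,0,1],[-40.9,18.4,0,0,0,0,1],[-46.5,20.3,0,0,0,0,1],[-52.5,21.2,0,0,0,0,1],[-58.5,21.7,0,0,0,0,1],[-64.5,22.1,0,0,0,0,1]],
  ],
)

```text
time_s: 6.1
ee_pos: [0.5982, -0.1182, 0.0085]
eef_rot: [-3.142, 0.0, -0.0]
force: [0.6, 0.5, -0.6]
grip_width: 0.0005
grip_force: 0.0
```

Request:
arm_command(
  plan=[
    [[-6.1,0.2,0,0,0,0,1],[-12.1,0.4,0,0,0,0,1],[-18.1,0.5,0,0,0,0,1],[-24.2,0.3,0,0,0,0,1],[-30,-1.3,0,0,0,0,1],[-35.3,-3.9,0,0,0,0,1],[-40.7,-6.5,0,0,0,0,1],[-45.9,-9.5,0,0,0,0,1]],
  ],
)

```text
time_s: 6.9
ee_pos: [0.5525, -0.1085, 0.0085]
eef_rot: [3.142, -0.0, -0.0]
force: [1.1, -0.5, 1.0]
grip_width: 0.0007
grip_force: 0.5
```

```bash
python3 - <<'E'
from station import ctrl,cams
import cv2
a,_=cams.camera("wrist");b,_=cams.camera("scene")
cv2.imwrite("pics/mid.png",cv2.hconcat([cv2.resize(cv2.convertScaleAbs(a,alpha=1.4),(400,300)),cv2.resize(b[165:270,200:340],(400,300),interpolation=cv2.INTER_CUBIC)]))
E
```

```text
(no output)
```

View pics/mid.png

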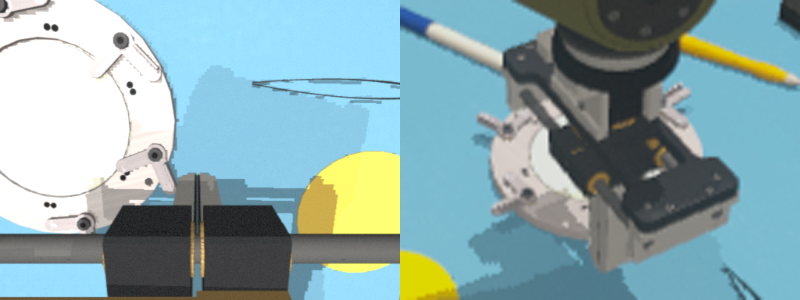

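The left half shows the first clip closed, with its nose over the substrate near (95,70). The second clip, at (155,155), is being pushed in. Continuing.

Request:
arm_command(
  plan=[
    [[-3.2,-5.1,0,0,0,0,1],[-6,-10.5,0,0,0,0,1],[-9.2,-15.4,0,0,0,0,1],[-14.1,-18.9,0,0,0,0,1],[-19.5,-21.3,0,0,0,0,1],[-25.4,-22.4,0,0,0,0,1],[-31.4,-23.4,0,0,0,0,1],[-36,-27,0,0,0,0,1],[-40,-31.5,0,0,0,0,1],[-43.7,-36.3,0,0,0,0,1],[-47,-41.3,0,0,0,0,1],[-50.1,-46.6,0,0,0,0,1]],
  ],
)

```text
time_s: 8.2
ee_pos: [0.5025, -0.0616, 0.0085]
eef_rot: [-3.142, -0.0, -0.0]
force: [0.9, 0.2, 1.3]
grip_width: 0.0009
grip_force: 0.0
```

Request:
arm_command(
  plan=[
    [[-1.9,-5.7,0,0,0,0,1],[-2.5,-11.5,0,0,0,0,1],[-3,-17.5,0,0,0,0,1],[-3.2,-23.6,0,0,0,0,1],[-2,-29.4,0,0,0,0,1],[-0.5,-35.3,0,0,0,0,1],[1,-41.1,0,0,0,0,1],[2.6,-46.9,0,0,0,0,1]],
  ],
)

```text
time_s: 9.0
ee_pos: [0.5054, -0.0146, 0.0084]
eef_rot: [-3.141, 0.0, -0.0]
force: [-0.7, -1.3, -0.4]
grip_width: 0.0003
grip_force: 0.4
```

Request:
arm_command(
  plan=[
    [[1.6,-5.5,0,0,0,0,1],[2.8,-11.4,0,0,0,0,1],[3,-17.4,0,0,0,0,1],[3.5,-23.4,0,0,0,0,1],[2.9,-29.4,0,0,0,0,1],[1,-35,0,0,0,0,1],[-1.1,-40.7,0,0,0,0,1],[-0.6,-46.5,0,0,0,0,1],[1.3,-52.2,0,0,0,0,1],[3.6,-57.8,0,0,0,0,1],[6.3,-63.3,0,0,0,0,1],[9.3,-68.5,0,0,0,0,1]],
  ],
)

```text
time_s: 10.2
ee_pos: [0.515, 0.0538, 0.0084]
eef_rot: [-3.142, 0.0, -0.0]
force: [-0.2, -0.4, 0.4]
grip_width: 0.0005
grip_force: 0.0
```

Request:
arm_command(
  plan=[
    [[3.8,-4.6,0,0,0,0,1],[8.6,-8.1,0,0,0,0,1],[13.5,-11.6,0,0,0,0,1],[18.6,-14.7,0,0,0,0,1],[24.4,-16,0,0,0,0,1],[30.4,-15.9,0,0,0,0,1],[36.4,-15.2,0,0,0,0,1],[41.9,-17.6,0,0,0,0,1]],
  ],
)

```text
time_s: 11.0
ee_pos: [0.5569, 0.0707, 0.0083]
eef_rot: [-3.141, 0.001, -0.001]
force: [-7.6, -0.4, -0.2]
grip_width: 0.0005
grip_force: 2.6
```

```bash
python3 - <<'E'
from station import ctrl,cams
import cv2
o=ctrl.get_obs();print(o["force"],o["ee_pos"])
a,_=cams.camera("wrist");b,_=cams.camera("scene")
o=ctrl.get_obs();print(o["force"],o["ee_pos"])
a=cv2.resize(cv2.convertScaleAbs(a[180:384,200:472],alpha=1.6),(400,300),interpolation=cv2.INTER_CUBIC)
cv2.imwrite("pics/mid2.png",cv2.hconcat([a,cv2.resize(b[150:270,195:355],(400,300),interpolation=cv2.INTER_CUBIC)]))
E
```

```text
[-7.56688548 -0.43749    -0.1700439 ] [0.55686825 0.07069695 0.0083083 ]
[1.40306599 2.61664881 0.3161285 ] [0.5574734  0.0712656  0.00850649]
```

View pics/mid2.png

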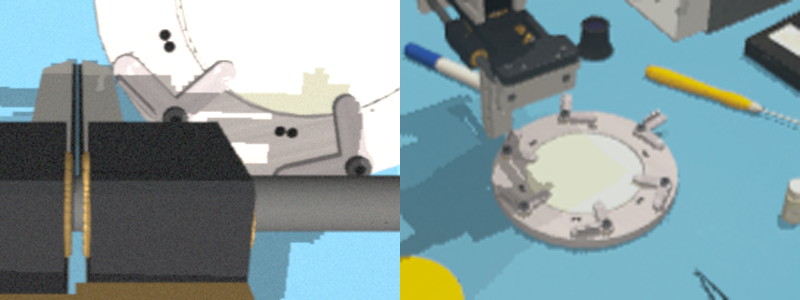

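The spike was momentary: the tail end slipped past, and the force is back near zero. The clip at left (175,118) is swung in and the earlier ones are closed. Continuing.

Request:
arm_command(
  plan=[
    [[4.9,-2.9,0,0,0,0,1],[9,-7,0,0,0,0,1],[12.8,-11.7,0,0,0,0,1],[17.5,-15.1,0,0,0,0,1],[23.4,-16.4,0,0,0,0,1],[29.4,-17,0,0,0,0,1],[35.4,-17.4,0,0,0,0,1],[41.5,-17.7,0,0,0,0,1],[47.5,-17.9,0,0,0,0,1],[53.5,-18.1,0,0,0,0,1],[59.6,-18.1,0,0,0,0,1],[65.5,-17.1,0,0,0,0,1]],
  ],
)

```text
time_s: 12.3
ee_pos: [0.6224, 0.088, 0.0083]
eef_rot: [-3.142, 0.001, -0.0]
force: [-2.1, 0.2, -0.5]
grip_width: 0.0004
grip_force: 0.6
```

Request:
arm_command(
  plan=[
    [[5.4,2.2,0,0,0,0,1],[10.9,4.7,0,0,0,0,1],[16.2,7.5,0,0,0,0,1],[20.5,11.6,0,0,0,0,1],[23.4,16.9,0,0,0,0,1],[25.9,22.4,0,0,0,0,1],[30.4,26.2,0,0,0,0,1],[35.4,29.5,0,0,0,0,1],[41.2,31.1,0,0,0,0,1]],
  ],
)

```text
time_s: 13.2
ee_pos: [0.6637, 0.0563, 0.0086]
eef_rot: [3.141, -0.0, -0.0]
force: [0.2, 0.4, 0.3]
grip_width: 0.0003
grip_force: 0.0
```

Request:
arm_command(
  plan=[
    [[6,0.5,0,0,0,0,1],[11.5,2.4,0,0,0,0,1],[15.6,6.8,0,0,0,0,1],[19.5,11.5,0,0,0,0,1],[23,16.4,0,0,0,0,1],[26.2,21.5,0,0,0,0,1],[28.8,27,0,0,0,0,1],[29.7,32.7,0,0,0,0,1],[30.4,38.7,0,0,0,0,1],[30.8,44.8,0,0,0,0,1],[30.2,50.7,0,0,0,0,1],[28.8,56.6,0,0,0,0,1]],
  ],
)

```text
time_s: 14.4
ee_pos: [0.6919, -0.0001, 0.0084]
eef_rot: [-3.141, 0.0, -0.0]
force: [-0.3, 2.2, 0.3]
grip_width: 0.0001
grip_force: 0.9
```

Request:
arm_command(
  plan=[
    [[-1.4,5.8,0,0,0,0,1],[-3,11.7,0,0,0,0,1],[-4.7,17.5,0,0,0,0,1],[-6.4,23.2,0,0,0,0,1],[-6.8,29.2,0,0,0,0,1],[-7,35.3,0,0,0,0,1],[-7.5,41.2,0,0,0,0,1],[-6.1,47.1,0,0,0,0,1],[-3.7,52.7,0,0,0,0,1],[3,55,0,0,0,0,1]],
  ],
)

```text
time_s: 15.4
ee_pos: [0.6951, -0.0556, 0.0084]
eef_rot: [3.141, 0.0, -0.001]
force: [-0.5, 0.1, 0.8]
grip_width: 0.0007
grip_force: 0.0
```

Request:
arm_command(
  plan=[
    [[4,0,-20,0,0,0,1],[4,0,-60,0,0,0,1],[-10,-4,-100,0,0,0,1],[-50,-12,-140,0,0,0,1],[-90,-20,-170,0,0,0,1],[-130,-28,-190,0,0,0,1],[-165,-36,-197,0,0,0,1],[-175,-38,-197,0,0,0,1],[-175,-38,-197,0,0,0,1],[-175,-38,-197,0,0,0,1],[-175,-38,-197,0,0,0,1]],
  ],
)

```text
time_s: 16.5
ee_pos: [0.5209, -0.017, 0.2047]
eef_rot: [-3.141, 0.001, -0.0]
force: [-0.2, 0.4, -0.7]
grip_width: 0.0005
grip_force: 0.0
```

```bash
python3 - <<'E'
from station import ctrl,cams
from h import *
import pickle
o=ctrl.get_obs();i=cams.camera_info("wrist");p,d=cams.camera("wrist");cv2.imwrite("pics/w3.png",p);pickle.dump((o,i,d),open("w3.pkl","wb"))
print(o["ee_pos"],o["time_s"])
hsv=cv2.cvtColor(p,cv2.COLOR_BGR2HSV);m=((hsv[...,1]<90)&(hsv[...,2]>60)).astype(np.uint8)
k,l=cv2.connectedComponents(m);m=(l==l[95,250]).astype(np.uint8)
c=max(cv2.findContours(m,cv2.RETR_EXTERNAL,cv2.CHAIN_APPROX_NONE)[0],key=cv2.contourArea)[:,0]
P=ray(i,c[:,0],c[:,1],0.015)[:,:2];x=P
for r in range(8):
    s=np.linalg.lstsq(np.c_[2*x,np.ones(len(x))],(x**2).sum(1),rcond=None)[0]
    rad=np.sqrt(s[2]+s[:2]@s[:2]);q=np.linalg.norm(P-s[:2],axis=1);x=P[abs(q-rad)<.002]if r>2 else P[q<rad+.003]
print("rim",s[:2],rad,len(x))
Q=ray(i,c[:,0],c[:,1],.0185)[:,:2]-s[:2];rr=np.linalg.norm(Q,axis=1);a=np.degrees(np.arctan2(Q[:,1],Q[:,0]))
for b in range(-180,180,10):
    j=(a>=b)&(a<b+10);print(b,(rr[j].max()*1e3).round(1) if j.any() else None,end="; ")
g=p[5:190,160:340];cv2.imwrite("pics/w3c.png",cv2.convertScaleAbs(cv2.resize(g,None,fx=3.2,fy=3.2,interpolation=cv2.INTER_CUBIC),alpha=1.1))
E
```

```text
[ 0.52092788 -0.01696575  0.20465636] 16.5
rim [ 0.5951551  -0.01811946] 0.07964007110153179 443
-180 79.5; -170 79.2; -160 79.3; -150 79.4; -140 80.3; -130 80.7; -120 79.5; -110 79.3; -100 79.2; -90 78.8; -80 79.7; -70 80.9; -60 79.3; -50 79.1; -40 79.1; -30 79.2; -20 80.6; -10 81.3; 0 79.2; 10 79.1; 20 79.1; 30 79.1; 40 79.9; 50 80.9; 60 79.2; 70 79.4; 80 79.0; 90 79.6; 100 80.2; 110 81.0; 120 79.7; 130 79.2; 140 79.2; 150 79.1; 160 80.1; 170 80.0;
```

View pics/w3c.png

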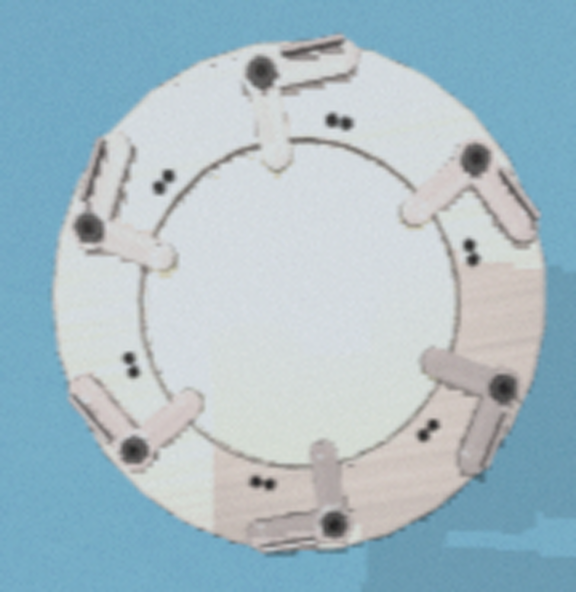

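All six tails lie along the rim with their noses over the substrate edge. The rim centre reads about 3 mm off, so I'll check against stationary objects whether the carrier really moved, and measure the clip angles.

```bash
python3 - <<'E'
from h import *
import pickle
for n in("w1","w3"):
    o,i,d=pickle.load(open(n+".pkl","rb"));p=cv2.imread(f"pics/{n}.png");hsv=cv2.cvtColor(p,cv2.COLOR_BGR2HSV)
    def cen(m,z,roi):
        r=np.zeros(m.shape,bool);x0,y0,x1,y1=roi;r[y0:y1,x0:x1]=1;v,u=np.nonzero(m&r);return (ray(i,[u.mean()],[v.mean()],z)[0,:2]*1e3).round(1),len(u)
    print(n,"yellow",cen((abs(hsv[...,0].astype(int)-30)<6)&(hsv[...,1]>150),.003,(380,100,511,230)),
      "marker blue",cen((abs(hsv[...,0].astype(int)-115)<10)&(hsv[...,1]>120)&(hsv[...,2]<160),.008,(5,110,80,190)))
    g=cv2.cvtColor(p,cv2.COLOR_BGR2GRAY);k,l,st,ce=cv2.connectedComponentsWithStats((g<90).astype(np.uint8))
    B=[(ray(i,[ce[j,0]],[ce[j,1]],.021)[0,:2]*1e3) for j in range(1,k) if 15<st[j,4]<150 and 160<ce[j,0]<335 and ce[j,1]<185]
    c0=np.array([596.9,-14.8]) if n=="w1" else np.array([595.2,-18.1])
    S=np.array([b for b in B if abs(np.linalg.norm(b-c0)-70)<6])
    s=np.linalg.lstsq(np.c_[2*S,np.ones(len(S))],(S**2).sum(1),rcond=None)[0][:2];e=S-s
    print(len(S),s.round(1),np.degrees(np.arctan2(e[:,1],e[:,0])).round(1),np.linalg.norm(e,axis=1).round(1))
    w=((hsv[...,1]<35)&(hsv[...,2]>60))
    # small dark marker-dot pairs as rotation check
    D=[(ray(i,[ce[j,0]],[ce[j,1]],.015)[0,:2]*1e3)-s for j in range(1,k) if 1<st[j,4]<=15 and 160<ce[j,0]<335 and ce[j,1]<185]
    print(np.sort([np.degrees(np.arctan2(q[1],q[0])).round(1) for q in D if abs(np.linalg.norm(q)-60)<6]))
E
```

```text
w1 yellow (array([ 522.3, -244.4]), 36) marker blue (array([544.7, 212.3]), 451)
6 [596.8 -14.4] [  14.   -46.1   74.1 -105.9  134.2 -165.9] [69.9 69.9 70.  70.  69.9 69.8]
[-127.6  -69.6  -65.2   -9.7   -5.3   49.8   54.6  109.9  114.6  170.4
  174.4]
w3 yellow (array([ 525.7, -242.9]), 46) marker blue (array([544.9, 212.1]), 450)
6 [594.9 -18.1] [   9.2  -50.5   69.6 -110.6  129.5 -170.5] [69.9 69.9 69.9 70.1 70.1 69.7]
[-74.5 -69.8 -14.5 -10.   45.6  49.7 105.4 109.9 165.5 169.9]
```

```bash
python3 -c "
from station import ctrl
print(ctrl.hand_in())"
```

```text
the job is handed in; nothing more can be done
None
```

I swung all six clips closed in one clockwise pass and handed the job in at about 16.5 s, but the carrier slid about 4 mm and turned about 4.5° clockwise, with the only notable force reading (7.6 N) at the fifth of the six clips. I left it there because pushing it back would have meant shoving it. The closing picture shows the tails along the rim and the noses over the substrate edge; the fingers stayed outside the rim, away from the substrate, and the nearby items appear undisturbed.

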